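Set up the folding game master's screen

TASK

Set up the game master's folding screen for tonight's table: lift the wooden clip off its top edge and set it down, without dropping it, in the large compartment of the dice tray. Then unfold the wings by their finger tabs in the reverse order of folding, first the outer one and after it the inner one, and leave both standing square to the middle panel. Do not shift or topple the crate, paint pot or model tank that stand around it.

Things in the scene. Friction and masses are not known exactly. Their poses are not given: they have to be found in the camera images.
- screen: folding screen: plywood middle panel fixed upright in a dark foot (90 x 170, 10 mm high). Panel 220 mm wide (own y), 6 thick (own x), top edge 160 mm above the table. Origin on the table under its centre; own +x points away from the robot, to the side where both wings lie folded; own +y to its left end seen from the robot. Folded stack: own x -3 (middle panel) to +17 mm (outer wing)
- outer (a joint): rad; outer wing, hinged on an upright axis at the right (own -y) end: 0 = folded over the inner wing (start), 1.571 = square, pointing to the screen's own +x, no stop there; stop at 2.4. Stiff: stays where left, about 1 N at its tab moves it. Wing 6 mm thick, reaching 202 mm from the hinge axis, from 14 to 160 mm above the table (level with the middle panel) plus its tab
- inner (a joint): rad; inner wing, same shape and stiffness, hinged at the left (own +y) end: 0 = folded against the middle panel, under the outer wing (start), 1.571 = square, no stop there; stop at 2.4. It swings the opposite way round to the outer one. The wings are solid and cannot pass through each other
- outer_tab (a point): finger tab on the outer wing's top edge near its free end: rounded, 40 mm wide, 6 thick, from 160 to 190 mm above the table. Point: mid-thickness, 174 mm up, 180 mm along the wing from the hinge axis. Own x: the wing's normal, the way it opens; z up. Behind it (own -x) nothing stands above 160 mm, so a fingertip fits there to push. Folded, it is 70 mm left (+y) of the screen's middle
- inner_tab (a point): the same point on the inner wing's like tab, axes likewise; folded, it is 70 mm right (-y) of the screen's middle
- outer_hinge (a point): point on the outer wing's hinge axis, 174 mm up. The wing's mid-plane runs 3.5 mm to its opening side (tab's own +x) of this axis
- inner_hinge (a point): the same on the inner wing's hinge axis
- clip_center (a point): centre (half-way up) of the loose dark wooden clip, an upside-down U over the top edges of the three folded panels near the middle, keeping them shut: 33 mm thick across the panels (own x), 40 long (own y), 40 tall; top 8 mm, legs 5 mm thick and 32 long, slot 23 mm; about 40 g. At the start its axes are the screen's. Lifts straight up, loose fit
- tray: wooden dice tray, fixed, left or right of the screen: 200 (own x) x 130 mm (own y), walls 6 thick and 35 mm high, floor 6 mm. A divider 28 mm high at own x = +55 mm parts a narrow slot holding three dice from the large compartment (own x -94 to +52, own y -59 to +59 mm). Origin: centre of its underside
- tray_bay (a point): centre of the floor of the tray's large compartment, 6 mm above the table, axes of the tray
- crate: bare wooden model crate, 30 mm cube, standing about 35 mm outside the left (inner) wing's place when square; origin at its underside; leave alone
- paint_pot: small grey paint pot with a black cap, 28 mm across, 42 mm tall, standing about 35 mm outside the right (outer) wing's place when square; origin at its underside; leave alone
- tank: model tank 66 x 40 mm, 32 mm tall, standing just outside the left (inner-hinge) end of the screen; origin at its underside; leave alone

How it is judged:
By the outcome, as a careful person would: the job done as asked, in the order asked, and still so for the second after the job is handed in, with the robot touching nothing.
It also fails if it takes over 69 s, if anything falls off the work surface, if the arm or the gripper's body presses on something with over 40 N, if the wrist force passes 120 N, or if a joint passes its speed limit or range.

ROBOT

A 6-joint arm with a two-finger parallel gripper is mounted at the origin on the work surface. World frame = base frame: x ahead of the robot, y to its left, z up, the work surface at z = 0. Lengths are in m, angles in rad, forces in N, time in s.
With the tool pointing down it reaches from about 0.25 to 0.775 m from the base axis. Payload 4 kg.
Tool frame: the origin (TCP) lies midway between the tips of the shut fingers; the grasp point (between the pads) lies 19 mm behind it (arm.grip_depth is the distance from the TCP to the grasp point, in m); z points along the fingers, y is the line along which they close (so a half turn about z gives the same grasp; the last joint's range is limited). The gripper opens to 85 mm and grips with 20 to 120 N. Pads are 22 mm wide; open, the fingers measure 114 mm over their backs; the gripper's body (76 mm by 85 mm) begins 54 mm behind the grasp point. The pads swing forward as they close: fully open they stand 13 mm farther back than shut.
Start: joints at [1.063, 0.087, 1.371, -0, 1.684, -0.103], TCP at [0.217, 0.506, 0.231] pointing down, gripper open.
Joint ranges: [-3.1, 3.1], [-0.76, 2.03], [0.27, 2.55], [-1.08, 4.22], [0.17, 2.65], [-2.57, 2.57]. Speed limits (rad/s): [2.79, 2.79, 3.14, 3.14, 3.14, 3.14].

INTERFACE

Orientations are given as a 3x3 rotation matrix whose columns are the frame's x, y, z axes.
In Python, from rig import readout, optics, arm gives the robot as it stands.
- The arm moves only by the shell command python3 -m jog 'ROWS' [FORCE]. ROWS is JSON, a list of rows, each a list of 5 numbers: the gripper's target within -1 to 1 (fully open at 1, half-way at 0, shut at -1), then the shift along the world's x, y, z normalised to -1 to 1, where 1 is 0.8 m, then the turn about the world's z normalised to -1 to 1, where 1 is 0.1 rad. In form: [[jaw, x, y, z, spin], ...]. A call has exactly 10 rows; each row shifts and turns the commanded pose from where the row before left it; what a row does not reach is not made up. A row lasts 1/12 s, in which the tool goes at most 41.7 mm and 7.16 degrees, less where a joint would pass 70% of its speed; a pose out of reach is approached as far as the arm can. A call with a number of a shift or a turn outside -1 to 1 is refused whole. A call with a gripper value outside its range is refused whole. The fingers move at their own pace and stop on an object; FORCE is the grip in N (left out, the last holds). Time passes only in rows, so rows that do not move let the fingers close, or fill a call up. It gives the time, the measured TCP pose, the force, the opening and the grip force at its end, in the units of the state.
- readout.get_obs(): the state, without advancing time (a new reading comes with each control period).
- optics.snapshot(name): name is "scene" or "top"; returns the picture (420x560x3 uint8, red, green, blue); there is no depth.
- optics.calibration(name): a dict with "K" (3x3 intrinsics, pixels), "extrinsics" (4x4, takes a point from camera to world coordinates). Camera axes: x right, y down, z forward; pixel columns grow to the right and rows downward; lengths in m; the calibration is good to about 2 mm. A picture is of the moment at which its call begins. calibration takes no time and is no camera call.
- arm.finish_job(): hands the job in; it is judged then, once.
Trained networks look in the newest picture that a camera, given by its name, has taken for a name from the list of things; names that differ only in an ending like _2 or _b are one class to them, and where a whole thing is asked for, a point or a joint stands for the part that bears it (a point fixed in the world has none). Each returns a list of dicts, best first, with "score" (0 to 1); they miss things now and then, are a little off and sometimes report something else, mostly with a low value. They report only what shows in the picture. A call takes as long as a camera call.
- optics.search_frame(label, camera): "extent" ([left, top, right, bottom] in pixels, round what is visible of it).
- optics.trace(label, camera): "region" (420x560 bool, what is visible of it) and "extent" ([left, top, right, bottom] in pixels, round what is visible of it).
- optics.pinpoint(label, camera): "position" ([row, column] in pixels: a listed point, or the origin of a listed thing).
The state is a dict: "time_s": time; "joint_positions": joint angles; "dq": joint speeds; "joint_torque": joint torques, N m; "ee_pos": TCP position; "eef_rot": TCP orientation; "force": force on the tool from outside, world axes, zero at the start; "torque": the same for the moment, N m; "width": opening from 0.0 (shut) to 1.0 (fully open); "finger_force": force on a finger pad.
Only numpy, scipy, OpenCV 4.12 (cv2) and the standard library are available. Lean on these libraries where they do the work, as an engineer would, in place of code of your own. Each camera call takes 0.05 s, during which the arm holds its last target. There are 200 camera calls.

## Working session

There is one attempt and no reset: what is moved stays moved. The work goes in short steps, Python scripts to look and compute and a shell command to move; the robot and the scene stay as the last step left them, time stands still between calls to the robot, and variables do not carry over. Pictures are saved under pics/ and viewed, at most 10 in all, crops included, and the job is handed in when it is done.

```bash
mkdir -p pics
cat > h.py <<'E'
import numpy as np, cv2
from rig import readout, optics, arm
def ray(cam,row,col):
    c=optics.calibration(cam);K=np.array(c["K"]);T=np.array(c["extrinsics"])
    return T[:3,3], T[:3,:3]@np.linalg.inv(K)@np.array([col,row,1.])
def at_z(cam,rc,z):
    o,d=ray(cam,*rc); return o+d*(z-o[2])/d[2]
def proj(cam,p):
    c=optics.calibration(cam);K=np.array(c["K"]);T=np.linalg.inv(np.array(c["extrinsics"]))
    q=K@(T[:3,:3]@np.array(p)+T[:3,3]); return q[1]/q[2],q[0]/q[2]
def tri(r1,r2):
    A=[];b=[]
    for o,d in (r1,r2):
        d=d/np.linalg.norm(d);P=np.eye(3)-np.outer(d,d);A.append(P);b.append(P@o)
    return np.linalg.lstsq(np.vstack(A),np.hstack(b),rcond=None)[0]
Z=dict(screen=0,outer_tab=.174,inner_tab=.174,outer_hinge=.174,inner_hinge=.174,clip_center=.148,tray=0,tray_bay=.006,crate=0,paint_pot=0,tank=0)
def look(labels,cams=("top","scene")):
    for l in labels:
        for c in cams:
            r=optics.pinpoint(l,c)
            for k in r[:2]: print(l,c,round(k["score"],2),np.round(k["position"],1),np.round(at_z(c,k["position"],Z[l]),4))
def save(cam,name):
    cv2.imwrite("pics/"+name,optics.snapshot(cam)[:,:,::-1])
E
python3 - <<'E'
from h import *
save("top","t0.png");save("scene","s0.png")
for c in("top","scene"):print(np.round(optics.calibration(c)["extrinsics"],3))
look(Z)
o=readout.get_obs();print(o["time_s"],o["ee_pos"],np.round(o["eef_rot"],3),o["width"])
E
```

```text
[[ 1.000e-02 -9.770e-01  2.130e-01  2.780e-01]
 [-1.000e+00 -1.000e-02 -1.000e-03 -1.000e-02]
 [ 3.000e-03 -2.130e-01 -9.770e-01  1.415e+00]
 [ 0.000e+00  0.000e+00  0.000e+00  1.000e+00]]
[[-0.756  0.378 -0.534  0.995]
 [ 0.654  0.45  -0.608  0.547]
 [ 0.01  -0.809 -0.587  0.619]
 [ 0.     0.     0.     1.   ]]
screen top 0.66 [251.2 266.7] [0.4365 0.0248 0.    ]
screen scene 0.97 [233.3 303.9] [0.4402 0.0103 0.    ]
outer_tab top 0.66 [239.  239.2] [0.4478 0.0921 0.174 ]
outer_tab scene 0.61 [191.  334.2] [0.4446 0.0979 0.174 ]
inner_tab top 0.62 [240.3 297.1] [ 0.446  -0.0577  0.174 ]
inner_tab scene 0.61 [166.4 290.6] [ 0.4437 -0.044   0.174 ]
outer_hinge top 0.56 [238.3 306. ] [ 0.4514 -0.0807  0.174 ]
outer_hinge scene 0.57 [158.8 275.5] [ 0.4465 -0.0966  0.174 ]
inner_hinge top 0.75 [240.6 223.3] [0.4432 0.1331 0.174 ]
inner_hinge scene 0.93 [194.7 349.2] [0.4309 0.1285 0.174 ]
clip_center top 0.69 [240.8 267.2] [0.4473 0.0202 0.148 ]
clip_center scene 0.72 [188.2 310.8] [0.4453 0.0285 0.148 ]
tray top 0.91 [216.5 145.3] [0.5362 0.3878 0.    ]
tray scene 0.96 [350.2 409.5] [0.5296 0.3868 0.    ]
tray_bay top 0.8 [224.2 147. ] [0.512  0.3795 0.006 ]
tray_bay scene 0.95 [338.8 414.3] [0.5059 0.3801 0.006 ]
crate top 0.6 [214.7 216. ] [0.5438 0.1776 0.    ]
crate scene 0.69 [288.  324.2] [0.538  0.1762 0.    ]
paint_pot top 0.59 [216.5 319.5] [ 0.5416 -0.1309  0.    ]
paint_pot scene 0.61 [349.1 410.5] [0.5262 0.3867 0.    ]
paint_pot scene 0.58 [223.8 238.7] [ 0.5451 -0.1307  0.    ]
tank top 0.55 [243.2 215.5] [0.4585 0.1759 0.    ]
tank scene 0.75 [272.3 350.8] [0.4565 0.1821 0.    ]
tank scene 0.56 [235.5 304.6] [0.445 0.018 0.   ]
1.2 [0.21660356 0.50556091 0.23135969] [[-0.919  0.394  0.   ]
 [ 0.394  0.919  0.   ]
 [ 0.     0.    -1.   ]] 1.0019403171289987
```

```bash
python3 -c "
import cv2,numpy as np
a=cv2.imread('pics/t0.png');b=cv2.imread('pics/s0.png');cv2.imwrite('pics/ts0.png',cv2.resize(np.vstack([a,b]),(560*5//7,600)))"
```

```text
(no output)
```

View pics/t0.png

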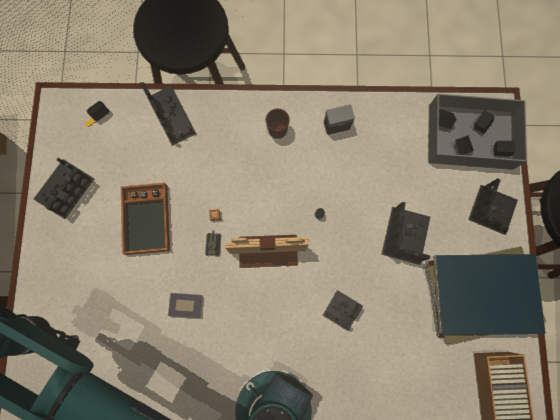

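View pics/s0.png

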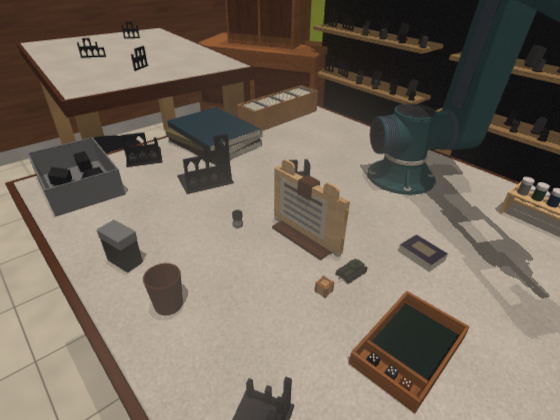

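Both pictures show the screen upright: centre near (267,243) in top and (308,210) in scene. The tray is on the robot's left at (147,220) in top, with its dice side facing away. The crate is at (215,215), the pot at (320,213) and the tank at (213,244).

```bash
cat >> h.py <<'E'
from scipy.optimize import least_squares
def fit(pts,p0,obs):
    # obs: list (name,cam,row,col,weight); pts in own frame ; pose x,y,yaw
    def W(p,q): c,s=np.cos(p[2]),np.sin(p[2]); return np.array([p[0]+c*q[0]-s*q[1],p[1]+s*q[0]+c*q[1],q[2]])
    f=lambda p: np.concatenate([w*(np.array(proj(c,W(p,pts[n])))-[r,k]) for n,c,r,k,w in obs])
    s=least_squares(f,p0,loss="soft_l1",f_scale=1.5); return s.x,s.fun.reshape(-1,2)
SC=dict(screen=(0,0,0),outer_tab=(.014,.07,.174),inner_tab=(.007,-.07,.174),outer_hinge=(.0105,-.11,.174),inner_hinge=(.0035,.11,.174),clip_center=(.007,0,.148))
TR=dict(tray=(0,0,0),tray_bay=(-.021,0,.006))
E
python3 - <<'E'
from h import *
def gather(P):
    o=[]
    for n in P:
        for c in("top","scene"):
            for k in optics.pinpoint(n,c)[:1]: o.append((n,c,*k["position"],k["score"]))
    return o
for P,p0 in((SC,[.44,.02,0]),(TR,[.53,.387,0])):
    ob=gather(P);x,r=fit(P,p0,ob);print(np.round(x,4))
    for a,b in zip(ob,r):print(a[0],a[1],np.round(b,1))
import cv2
for l in("clip_center","tray","outer_tab","screen"):
  for c in("top","scene"):
    for k in optics.trace(l,c)[:1]:
        m=k["region"];ys,xs=np.nonzero(m);print(l,c,k["score"],k["extent"],m.sum(),ys.mean(),xs.mean())
        if c=="top":
            q=cv2.minAreaRect(np.stack([xs,ys],1).astype(np.float32));print(q)
for c,b in(("top",(190,200,320,280)),("scene",(250,140,380,270))):
    im=cv2.imread(f"pics/{c[0]}0.png")[b[1]:b[3],b[0]:b[2]];cv2.imwrite(f"pics/c_{c}.png",cv2.resize(im,None,fx=4,fy=4,interpolation=cv2.INTER_CUBIC))
a=cv2.imread("pics/c_top.png");b=cv2.imread("pics/c_scene.png")
cv2.imwrite("pics/c0.png",cv2.resize(np.vstack([a,b]),(390,600)) if 0 else np.hstack([cv2.resize(a,(400,246)).copy(),cv2.resize(b,(400,400))[:246]]) if 0 else a)
E
```

```text
[0.4367 0.0218 0.0377]
screen top [-0.1  0.7]
screen scene [1.5 3.9]
outer_tab top [-0.1 -0. ]
outer_tab scene [-0.3 -1.8]
inner_tab top [-0.1 -2.3]
inner_tab scene [-0.2 -1.2]
outer_hinge top [0.  1.5]
outer_hinge scene [1.1 0.5]
inner_hinge top [2.1 0.3]
inner_hinge scene [ 1.4 -0.4]
clip_center top [ 0.9 -0.5]
clip_center scene [-1.  -1.1]
[0.5298 0.3867 0.2924]
tray top [1.9 0.2]
tray scene [ 0.  -0.1]
tray_bay top [ 0.6 -0.4]
tray_bay scene [ 1.3 -0.8]
clip_center scene 0.71 [296.5, 174.8, 322.9, 199.7] 403 185.43672456575683 306.24317617866006
tray top 0.68 [121.7, 186.7, 171.8, 256.8] 3022 219.5794176042356 144.47021839841165
((144.28280639648438, 218.43893432617188), (68.82677459716797, 47.70784378051758), 87.27368927001953)
tray scene 0.91 [351.4, 291.0, 469.2, 414.2] 7492 347.28737319807794 409.3286171916711
outer_tab top 0.68 [231.8, 237.0, 305.8, 240.4] 124 239.34677419354838 259.80645161290323
((269.49432373046875, 239.130859375), (3.322683334350586, 73.03750610351562), 89.11859893798828)
outer_tab scene 0.87 [274.2, 166.9, 339.9, 250.0] 3220 208.08105590062112 306.62981366459627
screen top 0.87 [223.3, 232.3, 309.1, 265.6] 1858 250.7427341227126 266.7045209903122
((266.7757568359375, 251.22230529785156), (31.694076538085938, 83.19695281982422), 87.95458984375)
screen scene 0.96 [269.0, 160.0, 347.7, 260.4] 4870 212.97864476386036 309.0977412731006
```

View pics/c_scene.png

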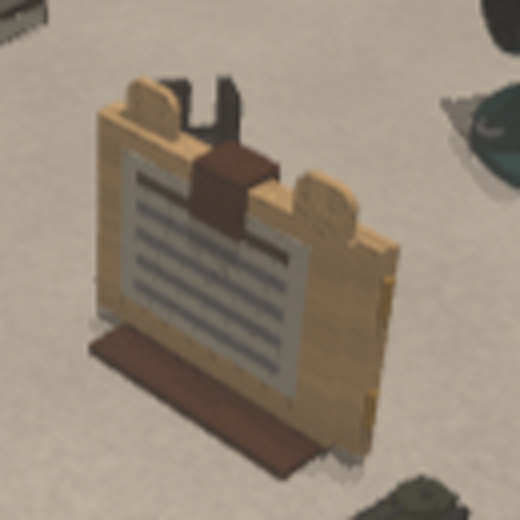

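View pics/c_top.png

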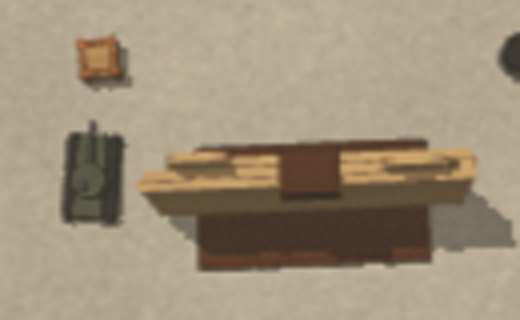

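Run:
```python
from h import *
Q={};O=[]
def add(cam,off,px,q,w=1):
    n=len(Q);Q[n]=q;O.append((n,cam,off[1]+px[1]/4-.4,off[0]+px[0]/4-.4,w))
s=(250,140)
add("scene",s,(240,187),(.0235,.02,.168));add("scene",s,(192,160),(.0235,-.02,.168));add("scene",s,(279,172),(-.0095,.02,.168));add("scene",s,(233,142),(-.0095,-.02,.168))
add("scene",s,(240,240),(.0235,.02,.128));add("scene",s,(398,245),(-.003,.11,.16));add("scene",s,(98,107),(.017,-.11,.16))
t=(190,200)
add("top",t,(280,145),(.0235,.02,.168));add("top",t,(340,145),(.0235,-.02,.168))
add("top",t,(138,189),(-.003,.11,.16));add("top",t,(198,271),(-.045,.085,0));add("top",t,(431,263),(-.045,-.085,0));add("top",t,(428,140),(.045,-.085,.01))
x,r=fit(Q,[.44,.02,0],O);print(np.round(x,4),np.round(r,1).tolist())
import h
for c in("scene","top"):
  ob=[o for o in O if o[1]==c];x2,r=fit(Q,[.44,.02,0],ob);print(c,np.round(x2,4))
c,s_=np.cos(x[2]),np.sin(x[2])
print("clip",x[0]+c*.007,x[1]+s_*.007)
# tray: floor edges by trace hull + rect fit on rim
m=optics.trace("tray","scene")[0]["region"].astype(np.uint8)
k=max(cv2.findContours(m,0,1)[0],key=cv2.contourArea);print(cv2.approxPolyDP(k,6,True)[:,0].tolist())
```

```text
[0.4376 0.0207 0.0345] [[-1.0, 1.0], [-1.1, 0.4], [-2.3, 1.1], [-1.4, 0.0], [0.5, -0.0], [-0.3, 0.1], [0.1, -0.2], [-1.1, -0.7], [-1.5, -0.3], [-0.8, 0.6], [-0.4, 0.1], [0.2, 0.2], [-0.2, 0.1]]
scene [0.4405 0.0226 0.0248]
top [0.4358 0.0207 0.038 ]
clip 0.44460913489244935 0.020956985570848595
[[406, 291], [349, 362], [414, 411], [468, 326]]
```

```bash
python3 -m jog '[[1,0.0143,-0.0303,0.002,-0.566],[1,0.0143,-0.0303,0.002,-0.566],[1,0.0143,-0.0303,0.002,-0.566],[1,0.0143,-0.0303,0.002,-0.566],[1,0.0143,-0.0303,0.002,-0.566],[1,0.0143,-0.0303,0.002,-0.566],[1,0.0143,-0.0303,0.002,-0.566],[1,0.0143,-0.0303,0.002,-0.566],[1,0.0143,-0.0303,0.002,-0.566],[1,0.0143,-0.0303,0.002,-0.566]]' 30
python3 -m jog '[[1,0.0143,-0.0303,0,-0.566],[1,0.0143,-0.0303,0,-0.566],[1,0.0143,-0.0303,0,-0.566],[1,0.0143,-0.0303,0,-0.566],[1,0.0143,-0.0303,0,-0.566],[1,0.0143,-0.0303,0,-0.566],[1,0.0143,-0.0303,0,-0.566],[1,0.0143,-0.0303,0,-0.566],[1,0.0143,-0.0303,0,-0.566],[1,0.0143,-0.0303,0,-0.566]]'
python3 - <<'E'
from h import *
save("scene","s1.png");save("top","t1.png")
o=readout.get_obs();print(o["time_s"],np.round(o["ee_pos"],4),np.round(o["eef_rot"],3).tolist(),np.round(o["joint_positions"],2))
im=cv2.imread("pics/s1.png")[60:260,220:420];cv2.imwrite("pics/s1c.png",cv2.resize(im,(600,600)))
E
```

```text
time_s: 3.28
ee_pos: [0.3313, 0.262, 0.2476]
eef_rot: [[-0.563, 0.827, 0.001], [0.827, 0.563, 0.0], [-0.0, 0.001, -1.0]]
force: [1.2, -0.2, 0.1]
width: 1.001
finger_force: 0.0
time_s: 4.12
ee_pos: [0.4458, 0.0194, 0.2476]
eef_rot: [[-0.031, 1.0, 0.001], [1.0, 0.031, 0.0], [0.0, 0.001, -1.0]]
force: [0.3, -0.6, 0.3]
width: 1.001
finger_force: 0.0
4.2167 [0.4464 0.0179 0.247 ] [[-0.028, 1.0, -0.0], [1.0, 0.028, -0.001], [-0.001, -0.0, -1.0]] [-0.09 -0.15  1.57 -0.    1.72 -0.11]
```

View pics/s1c.png

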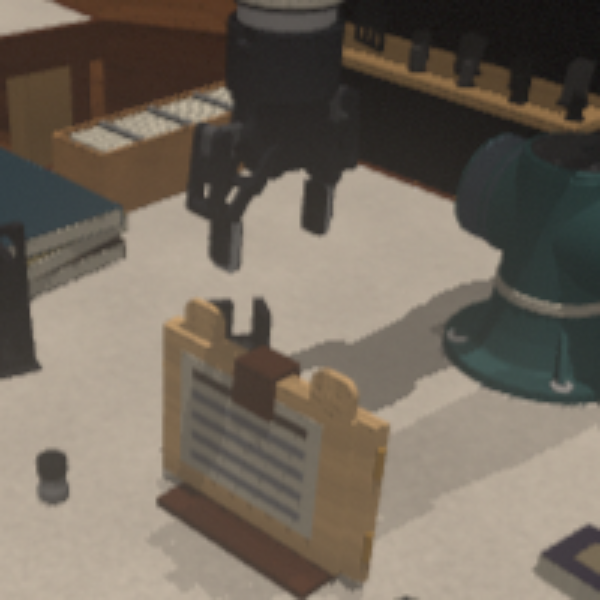

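The gripper hangs open above the clip at about (270,210) in the crop, with the clip straight below at (265,380). Next I'll descend and grip across the panels.

```bash
python3 -m jog '[[1,-0.002,0.004,-0.0142,0.05],[1,0,0,-0.0142,0],[1,0,0,-0.0142,0],[1,0,0,-0.0142,0],[1,0,0,-0.0142,0],[1,0,0,-0.0142,0],[1,0,0,-0.0142,0],[1,0,0,-0.0142,0],[1,0,0,-0.0142,0],[1,0,0,-0.0142,0]]' 25
python3 -m jog '[[1,0,0,0,0],[0.3,0,0,0,0],[0.1,0,0,0,0],[-0.2,0,0,0,0],[-0.5,0,0,0,0],[-1,0,0,0,0],[-1,0,0,0,0],[-1,0,0,0,0],[-1,0,0,0,0],[-1,0,0,0,0]]' 25
```

```text
time_s: 5.05
ee_pos: [0.4438, 0.024, 0.1326]
eef_rot: [[-0.039, 0.999, 0.0], [0.999, 0.039, -0.0], [-0.0, 0.0, -1.0]]
force: [0.2, 0.4, -0.8]
width: 0.999
finger_force: 0.0
time_s: 5.88
ee_pos: [0.4444, 0.0239, 0.1346]
eef_rot: [[-0.039, 0.999, 0.002], [0.999, 0.039, -0.0], [-0.0, 0.002, -1.0]]
force: [1.1, -0.4, 4.7]
width: 0.381
finger_force: 32.3
```

```bash
python3 -m jog '[[-1,0,0,0.004,0],[-1,0,0,0.006,0],[-1,0,0,0.01,0],[-1,0,0,0.015,0],[-1,0,0,0.016,0],[-1,0,0,0.016,0],[-1,0,0,0.015,0],[-1,0,0,0.013,0],[-1,0,0,0.005,0],[-1,0,0,0,0]]'
python3 - <<'E'
from h import *
save("scene","s2.png");save("top","t2.png")
a=cv2.imread("pics/s2.png")[60:260,220:420];cv2.imwrite("pics/s2c.png",cv2.resize(a,(500,500)))
look(["tray_bay","clip_center","outer_tab","inner_tab","outer_hinge","inner_hinge"]);print(readout.get_obs()["ee_pos"])
E
```

```text
time_s: 6.72
ee_pos: [0.4446, 0.0239, 0.2154]
eef_rot: [[-0.039, 0.999, 0.003], [0.999, 0.039, -0.0], [-0.0, 0.003, -1.0]]
force: [0.1, 0.4, -0.2]
width: 0.381
finger_force: 31.8
tray_bay top 0.96 [226.1 147.7] [0.5064 0.3771 0.006 ]
tray_bay top 0.44 [244.4 295.4] [ 0.4566 -0.0591  0.006 ]
tray_bay scene 0.59 [336.2 414.7] [0.5002 0.3772 0.006 ]
tray_bay scene 0.32 [348.9 409.7] [0.5315 0.387  0.006 ]
clip_center scene 0.81 [156.2 312.1] [ 0.3301 -0.0832  0.148 ]
outer_tab top 0.55 [241.2 238.1] [0.442  0.0948 0.174 ]
outer_tab scene 0.55 [190.5 333.2] [0.4448 0.0951 0.174 ]
inner_tab top 0.67 [242.4 294. ] [ 0.4404 -0.0497  0.174 ]
inner_tab scene 0.58 [166.1 287. ] [ 0.4494 -0.0506  0.174 ]
inner_tab scene 0.52 [237.3 304.7] [0.6032 0.1704 0.174 ]
outer_hinge top 0.43 [238.2 306.3] [ 0.4517 -0.0815  0.174 ]
outer_hinge scene 0.58 [154.3 311.6] [ 0.3605 -0.0567  0.174 ]
outer_hinge scene 0.56 [160.1 274.3] [ 0.4532 -0.0933  0.174 ]
inner_hinge scene 0.73 [194.8 350. ] [0.4298 0.1299 0.174 ]
inner_hinge scene 0.59 [226.6 238.9] [0.6765 0.067  0.174 ]
[0.44381067 0.02396212 0.21370585]
```

View pics/s2c.png

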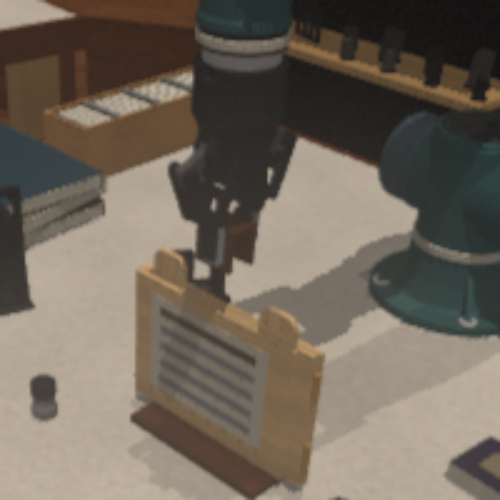

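Clip is held clear of the panels at about (240,245) in the crop. Carrying it to the tray bay.

```bash
python3 -m jog '[[-1,0,0.004,0.01,0],[-1,0.002,0.012,0.005,0],[-1,0.004,0.024,0,0],[-1,0.004,0.028,0,0],[-1,0.005,0.028,0,0],[-1,0.005,0.028,0,0],[-1,0.005,0.028,0,0],[-1,0.005,0.028,0,0],[-1,0.005,0.028,0,0],[-1,0.005,0.028,0,0]]'
python3 -m jog '[[-1,0.005,0.028,0,0],[-1,0.005,0.028,0,0],[-1,0.005,0.028,0,0],[-1,0.005,0.028,0,0],[-1,0.005,0.028,0,0],[-1,0.005,0.028,0,0],[-1,0.004,0.022,0,0],[-1,0.002,0.012,0,0],[-1,0,0.006,0,0],[-1,0,0,0,0]]'
python3 -m jog '[[-1,0,0,-0.01,0],[-1,0,0,-0.02,0],[-1,0,0,-0.03,0],[-1,0,0,-0.03,0],[-1,0,0,-0.03,0],[-1,0,0,-0.03,0],[-1,0,0,-0.03,0],[-1,0,0,-0.02,0],[-1,0,0,-0.01,0],[-1,0,0,0,0]]'
python3 - <<'E'
from h import *
save("scene","s3.png");save("top","t3.png")
a=cv2.imread("pics/s3.png")[230:430,320:520];cv2.imwrite("pics/s3c.png",cv2.resize(a,None,fx=2.5,fy=2.5))
print(readout.get_obs()["ee_pos"])
E
```

```text
time_s: 8.25
ee_pos: [0.476, 0.215, 0.2266]
eef_rot: [[-0.04, 0.999, 0.001], [0.999, 0.04, 0.001], [0.001, 0.001, -1.0]]
force: [0.1, 0.5, -1.1]
width: 0.378
finger_force: 31.8
time_s: 9.08
ee_pos: [0.5043, 0.3802, 0.2257]
eef_rot: [[-0.04, 0.999, -0.0], [0.999, 0.04, -0.0], [-0.0, -0.0, -1.0]]
force: [-0.4, -0.6, -0.5]
width: 0.379
finger_force: 31.8
time_s: 9.92
ee_pos: [0.5031, 0.3772, 0.0549]
eef_rot: [[-0.038, 0.999, -0.004], [0.999, 0.038, -0.003], [-0.003, -0.005, -1.0]]
force: [-0.1, -0.1, -0.8]
width: 0.379
finger_force: 31.8
[0.50505577 0.3787731  0.05848983]
```

View pics/s3c.png

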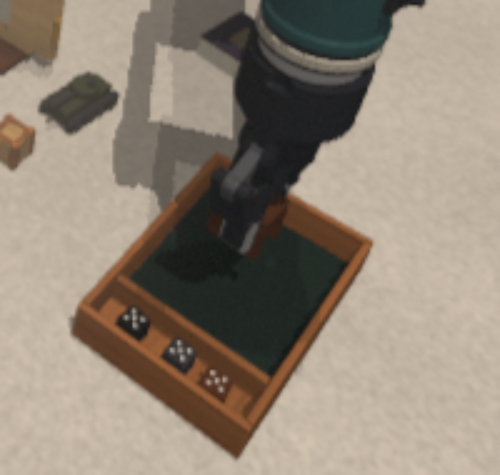

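The clip hangs over the large compartment at about (255,220) in the crop. I'll lower it gently until the force shows contact.

```bash
python3 -m jog '[[-1,0,0,-0.01,0],[-1,0,0,-0.01,0],[-1,0,0,-0.01,0],[-1,0,0,-0.01,0],[-1,0,0,-0.006,0],[-1,0,0,-0.003,0],[-1,0,0,0,0],[-1,0,0,0,0],[-1,0,0,0,0],[-1,0,0,0,0]]'
python3 -m jog '[[-1,0,0,-0.001,0],[-1,0,0,-0.001,0],[-1,0,0,-0.001,0],[-1,0,0,0,0],[-1,0,0,0,0],[-1,0,0,0,0],[-1,0,0,0,0],[-1,0,0,0,0],[-1,0,0,0,0],[-1,0,0,0,0]]'
```

```text
time_s: 10.85
ee_pos: [0.505, 0.3794, 0.0192]
eef_rot: [[-0.039, 0.999, 0.001], [0.999, 0.039, 0.001], [0.001, 0.001, -1.0]]
force: [-0.5, 0.3, -1.8]
width: 0.389
finger_force: 31.8
time_s: 11.68
ee_pos: [0.5046, 0.3792, 0.0162]
eef_rot: [[-0.039, 0.999, 0.0], [0.999, 0.039, 0.0], [0.0, 0.0, -1.0]]
force: [0.0, 0.7, -0.1]
width: 0.38
finger_force: 31.8
```

```bash
python3 -m jog '[[-1,0,0,-0.001,0],[-1,0,0,-0.001,0],[-1,0,0,-0.001,0],[-1,0,0,0,0],[-1,0,0,0,0],[-1,0,0,0,0],[-1,0,0,0,0],[-1,0,0,0,0],[-1,0,0,0,0],[-1,0,0,0,0]]'
```

```text
time_s: 12.52
ee_pos: [0.5047, 0.3792, 0.0138]
eef_rot: [[-0.039, 0.999, 0.0], [0.999, 0.039, 0.0], [0.0, 0.0, -1.0]]
force: [1.2, 1.0, -0.9]
width: 0.382
finger_force: 31.8
```

```bash
python3 -m jog '[[-1,0,0,-0.001,0],[-1,0,0,-0.001,0],[-1,0,0,-0.0005,0],[-1,0,0,0,0],[-1,0,0,0,0],[-1,0,0,0,0],[-1,0,0,0,0],[-1,0,0,0,0],[-1,0,0,0,0],[-1,0,0,0,0]]'
```

```text
time_s: 13.35
ee_pos: [0.5047, 0.3793, 0.0126]
eef_rot: [[-0.039, 0.999, 0.001], [0.999, 0.039, 0.0], [0.0, 0.001, -1.0]]
force: [-1.3, -0.5, 5.2]
width: 0.38
finger_force: 32.5
```

Contact. Releasing slowly and rising.

```bash
python3 -m jog '[[-0.15,0,0,0,0],[0,0,0,0,0],[0.15,0,0,0,0],[0.3,0,0,0,0],[0.3,0,0,0,0],[0.3,0,0,0,0],[0.3,0,0,0,0],[0.3,0,0,0.005,0],[0.3,0,0,0.01,0],[0.3,0,0,0.02,0]]'
python3 -m jog '[[0.3,0,0,0.03,0],[0.3,0,0,0.04,0],[0.3,0,0,0.04,0],[0.3,0,0,0.04,0],[0,0,0,0.04,0],[-0.5,0,0,0.025,0],[-1,-0.01,-0.03,0,0],[-1,-0.01,-0.03,0,0],[-1,-0.01,-0.03,0,0],[-1,-0.01,-0.03,0,0]]'
python3 - <<'E'
from h import *
save("scene","s4.png");save("top","t4.png")
a=cv2.imread("pics/s4.png")[150:430,220:520];cv2.imwrite("pics/s4c.png",cv2.resize(a,None,fx=2,fy=2))
o=readout.get_obs();print(o["ee_pos"],o["width"]);look(["clip_center"])
E
```

```text
time_s: 14.18
ee_pos: [0.5034, 0.3783, 0.0383]
eef_rot: [[-0.039, 0.999, -0.004], [0.999, 0.039, -0.002], [-0.002, -0.004, -1.0]]
force: [0.8, -0.4, -0.1]
width: 0.652
finger_force: 0.0
time_s: 15.02
ee_pos: [0.4723, 0.2824, 0.213]
eef_rot: [[-0.04, 0.999, 0.002], [0.999, 0.04, 0.001], [0.001, 0.002, -1.0]]
force: [-0.0, -0.4, 0.8]
width: -0.001
finger_force: 0.0
[0.47192848 0.28056707 0.2132482 ] 2.158385804475995e-06
clip_center scene 0.78 [333.3 415.1] [0.61  0.414 0.148]
```

View pics/s4c.png

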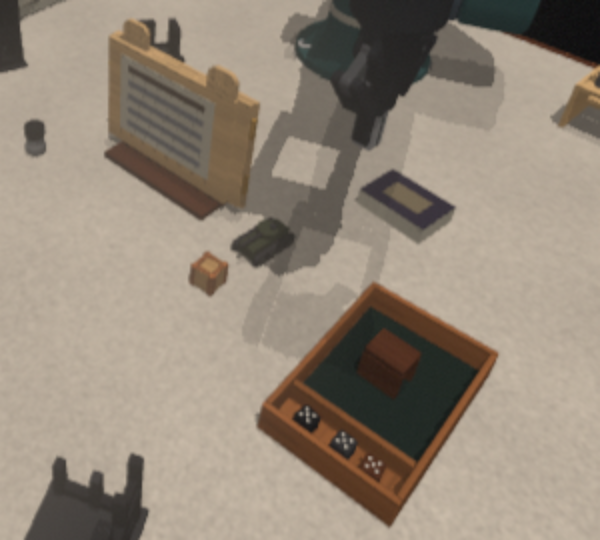

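The clip sits flat on the floor of the large compartment at about (388,362) in the crop; the screen, tank, crate and pot haven't moved. Next I'll put the shut fingers behind the outer tab.

```bash
python3 -m jog '[[-1,-0.0085,-0.02,0,0],[-1,-0.0085,-0.03,0,0],[-1,-0.0085,-0.03,0,0],[-1,-0.0085,-0.03,0,0],[-1,-0.0085,-0.03,0,0],[-1,-0.0085,-0.03,0,0],[-1,-0.0085,-0.03,0,0],[-1,-0.0085,-0.02,0,0],[-1,-0.0085,-0.016,0,0],[-1,0,0,0,0]]'
python3 -m jog '[[-1,0,0,-0.01,0],[-1,0,0,-0.014,0],[-1,0,0,-0.014,0],[-1,0,0,-0.01,0],[-1,0,0,-0.0045,0],[-1,0,0,0,0],[-1,0,0,0,0],[-1,0,0,0,0],[-1,0,0,0,0],[-1,0,0,0,0]]'
cat > plan.py <<'E'
from h import *
import sys
X,Y,A=.4375,.021,.035
def tgt(wing,th,back=.0145,r=.18):
    s=1 if wing=="outer" else -1   # outer: hinge at -y, swings clockwise
    hx,hy=(.0105,-.11) if s>0 else (.0035,.11)
    H=np.array([X+np.cos(A)*hx-np.sin(A)*hy,Y+np.sin(A)*hx+np.cos(A)*hy])
    d=lambda a:np.array([np.cos(a),np.sin(a)])
    return H+r*d(A+s*(np.pi/2-th))+d(A-s*th)*(.0005-back), A-s*th
if __name__=="__main__":
    w=sys.argv[1];ths=[float(a) for a in sys.argv[2].split(",")]
    back=float(sys.argv[3]) if len(sys.argv)>3 else .0145
    o=readout.get_obs();p=o["ee_pos"];R=o["eef_rot"];yw=np.arctan2(R[1][1],R[0][1])
    print("tcp",np.round(p,4),"yaw",round(yw,3),"t",o["time_s"],np.round(o["joint_positions"],2))
    q=np.array(p[:2])
    for t in ths:
        g,a=tgt(w,t,back);dy=(a-yw+np.pi/2)%np.pi-np.pi/2
        print(t,"goal",np.round(g,4),"rows-units dx,dy",np.round((g-q)/.8,4),"spin",round(dy/.1,2));q=g;yw=yw+dy
E
python3 plan.py outer 0,.15,.3,.45,.6,.75,.9,1.05,1.2,1.35,1.45,1.5
```

```text
time_s: 16.05
ee_pos: [0.4114, 0.0934, 0.2125]
eef_rot: [[-0.037, 0.999, 0.001], [0.999, 0.037, -0.001], [-0.001, 0.001, -1.0]]
force: [1.0, 0.2, -0.1]
width: 0.001
finger_force: 0.0
time_s: 16.88
ee_pos: [0.4118, 0.0944, 0.1704]
eef_rot: [[-0.039, 0.999, 0.001], [0.999, 0.039, 0.0], [0.0, 0.001, -1.0]]
force: [-0.4, 0.4, 0.2]
width: 0.001
finger_force: 0.0
tcp [0.4118 0.0944 0.1704] yaw 0.039 t 16.8833 [ 0.09 -0.18  1.75  0.    1.57  0.05]
0.0 goal [0.4316 0.0908] rows-units dx,dy [ 0.0247 -0.0045] spin -0.04
0.15 goal [0.4586 0.0919] rows-units dx,dy [0.0338 0.0013] spin -1.5
0.3 goal [0.4855 0.0888] rows-units dx,dy [ 0.0336 -0.0038] spin -1.5
0.45 goal [0.5116 0.0818] rows-units dx,dy [ 0.0327 -0.0088] spin -1.5
0.6 goal [0.5364 0.071 ] rows-units dx,dy [ 0.031  -0.0136] spin -1.5
0.75 goal [0.5593 0.0565] rows-units dx,dy [ 0.0286 -0.018 ] spin -1.5
0.9 goal [0.5798 0.0388] rows-units dx,dy [ 0.0256 -0.0221] spin -1.5
1.05 goal [0.5974 0.0183] rows-units dx,dy [ 0.022  -0.0257] spin -1.5
1.2 goal [ 0.6117 -0.0046] rows-units dx,dy [ 0.0179 -0.0287] spin -1.5
1.35 goal [ 0.6224 -0.0295] rows-units dx,dy [ 0.0134 -0.031 ] spin -1.5
1.45 goal [ 0.6275 -0.0468] rows-units dx,dy [ 0.0063 -0.0217] spin -1.0
1.5 goal [ 0.6294 -0.0556] rows-units dx,dy [ 0.0023 -0.011 ] spin -0.5
```

```bash
python3 -m jog '[[-1,0.008,-0.002,0,0],[-1,0.008,-0.0025,0,0],[-1,0.0087,0,0,0],[-1,0.0113,0.0004,0,-0.5],[-1,0.0113,0.0004,0,-0.5],[-1,0.0113,0.0005,0,-0.5],[-1,0.0112,-0.0012,0,-0.5],[-1,0.0112,-0.0013,0,-0.5],[-1,0.0112,-0.0013,0,-0.5],[-1,0,0,0,0]]'
python3 -m jog '[[-1,0.0109,-0.0029,0,-0.5],[-1,0.0109,-0.0029,0,-0.5],[-1,0.0109,-0.003,0,-0.5],[-1,0.0103,-0.0045,0,-0.5],[-1,0.0103,-0.0045,0,-0.5],[-1,0.0104,-0.0046,0,-0.5],[-1,0.0095,-0.006,0,-0.5],[-1,0.0095,-0.006,0,-0.5],[-1,0.0096,-0.006,0,-0.5],[-1,0,0,0,0]]'
python3 - <<'E'
from h import *
save("scene","s5.png")
a=cv2.imread("pics/s5.png")[60:340,180:480];cv2.imwrite("pics/s5c.png",cv2.resize(a,None,fx=2,fy=2))
E
python3 plan.py outer .75,.9,1.05,1.2,1.3
```

```text
time_s: 17.72
ee_pos: [0.4869, 0.0884, 0.1694]
eef_rot: [[0.26, 0.966, 0.0], [0.966, -0.26, -0.0], [-0.0, 0.0, -1.0]]
force: [0.6, 0.2, -0.5]
width: -0.0
finger_force: 0.0
time_s: 18.55
ee_pos: [0.5599, 0.0556, 0.1693]
eef_rot: [[0.653, 0.757, -0.0], [0.757, -0.653, -0.0], [-0.0, 0.0, -1.0]]
force: [-0.5, 0.7, -0.2]
width: -0.001
finger_force: 0.0
tcp [0.5593 0.0561 0.1694] yaw -0.71 t 18.6 [-0.    0.13  1.44  0.    1.57  0.71]
0.75 goal [0.5593 0.0565] rows-units dx,dy [-0.      0.0006] spin -0.05
0.9 goal [0.5798 0.0388] rows-units dx,dy [ 0.0256 -0.0221] spin -1.5
1.05 goal [0.5974 0.0183] rows-units dx,dy [ 0.022  -0.0257] spin -1.5
1.2 goal [ 0.6117 -0.0046] rows-units dx,dy [ 0.0179 -0.0287] spin -1.5
1.3 goal [ 0.6193 -0.021 ] rows-units dx,dy [ 0.0095 -0.0205] spin -1.0
```

View pics/s5c.png

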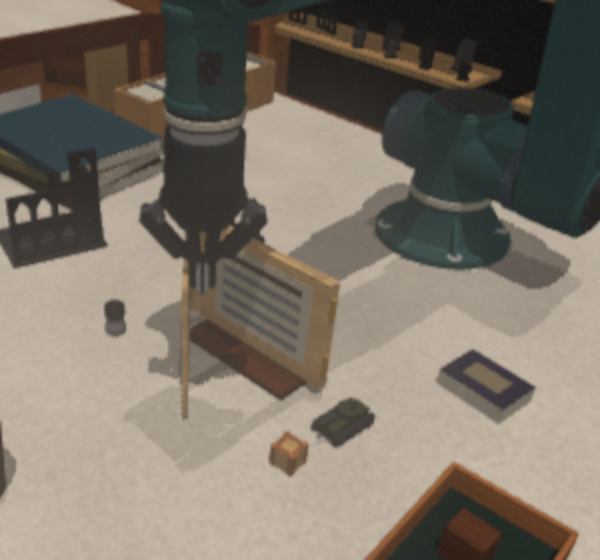

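The outer wing is about half open (seen edge-on at about (185,340)), with the fingers behind its tab. Continuing to about 1.42 rad.

```bash
python3 -m jog '[[-1,0.0085,-0.0074,0,-0.5],[-1,0.0085,-0.0074,0,-0.5],[-1,0.0086,-0.0073,0,-0.5],[-1,0.0073,-0.0086,0,-0.5],[-1,0.0073,-0.0086,0,-0.5],[-1,0.0074,-0.0085,0,-0.5],[-1,0.006,-0.0096,0,-0.5],[-1,0.006,-0.0096,0,-0.5],[-1,0.006,-0.0095,0,-0.5],[-1,0,0,0,0]]'
python3 -m jog '[[-1,0.0045,-0.0103,0,-0.5],[-1,0.0045,-0.0103,0,-0.5],[-1,0.0044,-0.0104,0,-0.5],[-1,0.0016,-0.005,0,-0.25],[-1,0.0015,-0.005,0,-0.25],[-1,0,0,0,0],[-1,0,0,0,0],[-1,0,0,0,0],[-1,0,0,0,0],[-1,0,0,0,0]]'
python3 plan.py outer 1.4,1.45,1.5,1.55
python3 - <<'E'
from h import *
save("scene","s6.png");save("top","t6.png")
a=cv2.imread("pics/s6.png")[80:290,200:400];b=cv2.imread("pics/t6.png")[140:340,180:380];cv2.imwrite("pics/st6c.png",np.hstack([cv2.resize(a,(400,420)),cv2.resize(b,(400,420))]))
look(["outer_tab","outer_hinge","inner_tab"])
E
```

```text
time_s: 19.43
ee_pos: [0.6116, -0.0055, 0.1695]
eef_rot: [[0.917, 0.398, -0.0], [0.398, -0.917, -0.0], [-0.0, 0.0, -1.0]]
force: [0.4, 0.3, 0.1]
width: -0.003
finger_force: 0.0
time_s: 20.27
ee_pos: [0.6247, -0.0373, 0.1699]
eef_rot: [[0.978, 0.209, 0.0], [0.209, -0.978, -0.0], [0.0, 0.0, -1.0]]
force: [0.4, 0.1, 0.1]
width: -0.002
finger_force: 0.0
tcp [ 0.6247 -0.0373  0.1699] yaw -1.36 t 20.2667 [-0.15  0.27  1.28 -0.    1.59  1.21]
1.4 goal [ 0.6252 -0.0381] rows-units dx,dy [ 0.0007 -0.001 ] spin -0.05
1.45 goal [ 0.6275 -0.0468] rows-units dx,dy [ 0.0029 -0.0109] spin -0.5
1.5 goal [ 0.6294 -0.0556] rows-units dx,dy [ 0.0023 -0.011 ] spin -0.5
1.55 goal [ 0.6308 -0.0645] rows-units dx,dy [ 0.0018 -0.0111] spin -0.5
outer_tab top 0.75 [172.5 296.8] [ 0.6278 -0.0565  0.174 ]
outer_tab top 0.28 [221.  145.5] [0.4925 0.3375 0.174 ]
outer_tab scene 0.6 [197.2 224.6] [ 0.6402 -0.0342  0.174 ]
outer_hinge top 0.82 [237.3 305.2] [ 0.454  -0.0787  0.174 ]
outer_hinge scene 0.84 [160.4 273.5] [ 0.4557 -0.0934  0.174 ]
inner_tab top 0.5 [244.6 215.3] [0.4326 0.1533 0.174 ]
inner_tab scene 0.93 [165.7 286.8] [ 0.4484 -0.0524  0.174 ]
inner_tab scene 0.53 [158.7 274.8] [ 0.4475 -0.0981  0.174 ]
```

View pics/st6c.png

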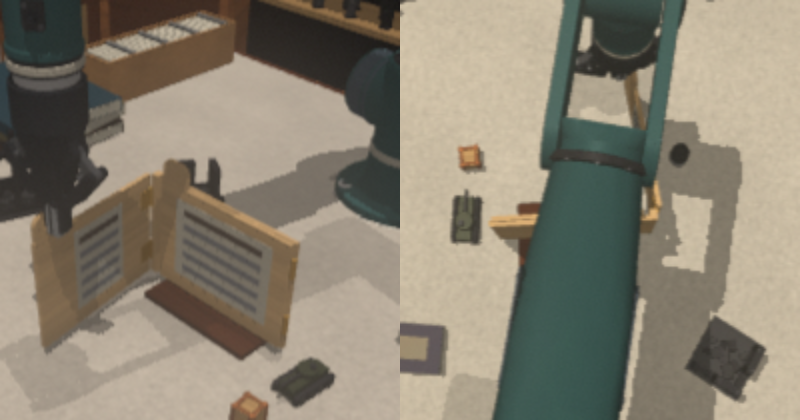

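The outer wing is nearly square: its far end is at about (38,218) in the left half, and the pot at (680,153) in the right half is clear of it. I'll measure the wing angle from its end edge and compare it with the tool-based value of about 1.40.

Run:
```python
from h import *
from plan import *
H=tgt("outer",0,.0005,0)[0];print("H",H)
for px,z in(((219,189.5),.16),((222.5,254),.014)):
    p=at_z("scene",(px[1],px[0]),z);v=p[:2]-H;print(np.round(p,4),"r",np.linalg.norm(v),"th",A+np.pi/2-np.arctan2(v[1],v[0]))
# top: inner edge of the wing, seen at pixel
for px in((180+(632-400)/2,140+80/2.1),(180+(641-400)/2,140+125/2.1),(180+(652-400)/2,140+185/2.1)):
    p=at_z("top",(px[1],px[0]),.16);v=p[:2]-H;print(np.round(p,4),"r",np.linalg.norm(v),"th",A+np.pi/2-np.arctan2(v[1],v[0]))
```

```text
H [ 0.45184278 -0.08856521]
[ 0.621  -0.0864  0.16  ] r 0.1691412427956977 th 1.5929860373295328
[ 0.653 -0.045  0.014] r 0.20583456946894327 th 1.3925258093769248
[ 0.6161 -0.0549  0.16  ] r 0.16769736697131685 th 1.4036944309659192
[ 0.5572 -0.0671  0.16  ] r 0.10753833615576341 th 1.4043670797971706
[ 0.4804 -0.0816  0.16  ] r 0.029384480106813222 th 1.3654183196136256
```

```bash
python3 -m jog '[[-1,0.0014,-0.0055,0,-0.25],[-1,0.0013,-0.0055,0,-0.25],[-1,0.0012,-0.0055,0,-0.25],[-1,0.0011,-0.0055,0,-0.25],[-1,0.001,-0.0055,0,-0.25],[-1,0.0008,-0.0056,0,-0.25],[-1,0.0003,-0.0035,0,-0.15],[-1,0,0,0,0],[-1,0,0,0,0],[-1,0,0,0,0]]'
python3 plan.py outer 1.571
python3 -m jog '[[-1,0,0.01,0,0],[-1,0,0.02,0,0],[-1,0,0.03,0.01,0],[-1,-0.02,0.03,0.03,0],[-1,-0.03,0.03,0.03,0],[-1,-0.035,0.03,0,0],[-1,-0.035,0.03,0,0],[-1,-0.035,0.02,0,0],[-1,-0.035,0,0,0],[-1,-0.035,0,0,0]]'
cat > ang.py <<'E'
from h import *
save("scene","a_s.png");save("top","a_t.png")
b=cv2.imread("pics/a_s.png")[80:280,200:400];cv2.imwrite("pics/a_sc.png",cv2.resize(b,(400,400)))
b=cv2.imread("pics/a_t.png")[140:290,190:340];cv2.imwrite("pics/a_tc.png",cv2.resize(b,(400,400)))
a=np.hstack([cv2.imread("pics/a_sc.png"),cv2.imread("pics/a_tc.png")]);import sys;cv2.imwrite("pics/"+sys.argv[1],a)
print(readout.get_obs()["ee_pos"])
E
python3 ang.py a1.png
```

```text
time_s: 21.5
ee_pos: [0.6302, -0.067, 0.1697]
eef_rot: [[0.999, 0.045, -0.0], [0.045, -0.999, -0.0], [-0.0, 0.0, -1.0]]
force: [-0.9, 1.3, -0.6]
width: 0.0
finger_force: 0.0
tcp [ 0.6302 -0.067   0.1697] yaw -1.526 t 21.5 [-0.2   0.29  1.25 -0.    1.6   1.33]
1.571 goal [ 0.6312 -0.0683] rows-units dx,dy [ 0.0013 -0.0016] spin -0.1
time_s: 22.33
ee_pos: [0.4486, 0.0947, 0.2258]
eef_rot: [[0.999, 0.048, 0.0], [0.048, -0.999, 0.0], [0.0, -0.0, -1.0]]
force: [-1.1, -0.4, 0.5]
width: -0.002
finger_force: 0.0
[0.44687397 0.09433094 0.22605639]
```

View pics/a1.png

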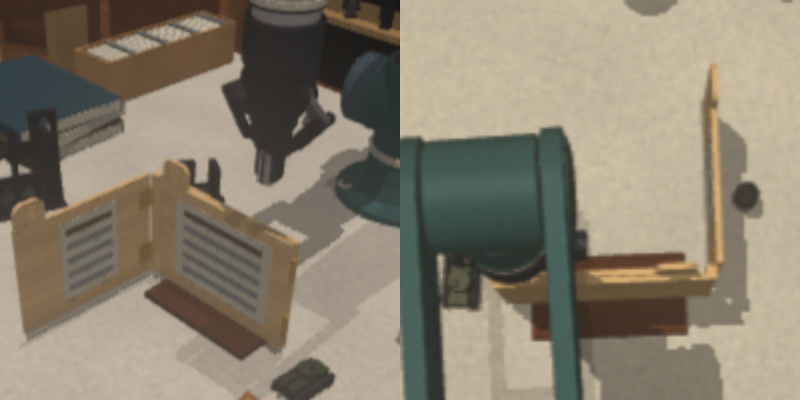

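The outer wing stands about square: it runs from (713,265) to (714,70) in the top half and ends at x≈14–25 in the scene half, and the pot at (746,195) is untouched. That was the 11th picture viewed, one over the limit, so from here I'll work by numbers only.

```bash
cat > wing.py <<'E'
from h import *
from plan import *
import sys
# fit wing angle from wing-end bottom corners & colour edges: score model polygons by wood mask agreement
def poly(cam,wing,th,dx):
    s=1 if wing=="outer" else -1
    H=tgt(wing,0,.0005,0)[0]
    d=lambda a:np.array([np.cos(a),np.sin(a)])
    u=d(A+s*(np.pi/2-th));n=d(A-s*th);P=[]
    for r in(.03,.202):
        for o in(.0005,.0065):
            for z in(.014,.16):
                q=H+u*r+n*o; P.append(proj(cam,(q[0]+dx[0],q[1]+dx[1],z))[::-1])
    return cv2.convexHull(np.array(P,np.float32))
def wood(cam,f):
    im=cv2.imread(f);hs=cv2.cvtColor(cv2.GaussianBlur(im,(3,3),0),cv2.COLOR_BGR2LAB).astype(int)
    return im,hs
def measure(wing,f,cam,lo,hi,box):
    # brightness-independent: contrast of mean Lab b across the free end edge & sides
    im,L=wood(cam,f);best=[]
    b=L[:,:,2].astype(np.float32)
    for th in np.arange(lo,hi,.01):
        p=poly(cam,wing,th,(0,0))
        m=np.zeros(b.shape,np.uint8);cv2.fillPoly(m,[np.int32(np.round(p*16))],1,shift=4)
        k=np.ones((3,3),np.uint8);ins=m-cv2.erode(m,k);out=cv2.dilate(m,k,iterations=2)-cv2.dilate(m,k)
        best.append((b[ins>0].mean()-b[out>0].mean(),round(th,3)))
    best.sort(reverse=True);return best[:4]
if __name__=="__main__":
    w=sys.argv[1]
    for cam,f in(("scene","pics/a_s.png"),("top","pics/a_t.png")):
        print(cam,measure(w,f,cam,1.3,1.85,None))
E
python3 wing.py outer
python3 - <<'E'
from h import *
from plan import *
# hand-read corners from last picture
H=tgt("outer",0,.0005,0)[0]
def th(p): v=p[:2]-H; return round(np.linalg.norm(v),4),round(A+np.pi/2-np.arctan2(v[1],v[0]),3)
for px,z in(((200+14/2,80+219/2),.16),((200+25/2,80+338/2),.014)):print(th(at_z("scene",px[::-1],z)))
im=cv2.imread("pics/a_t.png");L=cv2.cvtColor(im,cv2.COLOR_BGR2LAB)[:,:,2].astype(int)
for r in(168,175,182,190,200,210,220,230):print(r,L[r,300:318])
look(["outer_tab","outer_hinge"])
E
```

```text
scene [(np.float32(5.034378), np.float64(1.58)), (np.float32(4.907257), np.float64(1.56)), (np.float32(4.859833), np.float64(1.57)), (np.float32(4.6128845), np.float64(1.55))]
top [(np.float32(4.621582), np.float64(1.55)), (np.float32(4.60672), np.float64(1.56)), (np.float32(4.589203), np.float64(1.54)), (np.float32(3.9302368), np.float64(1.57))]
(np.float64(0.1902), np.float64(1.685))
(np.float64(0.2098), np.float64(1.542))
168 [142 143 142 142 142 143 150 161 161 146 142 143 143 143 143 142 142 143]
175 [142 142 142 142 144 146 148 157 159 148 143 142 142 142 142 142 142 143]
182 [142 142 141 143 145 147 153 161 157 145 142 142 142 142 142 142 143 143]
190 [142 142 142 142 145 144 145 160 163 146 138 138 138 138 139 139 139 141]
200 [142 142 142 141 138 136 139 156 162 154 142 138 138 138 137 139 138 138]
210 [142 142 142 141 139 135 137 152 162 162 147 138 138 138 138 138 135 133]
220 [142 142 142 142 141 137 136 145 162 163 150 139 137 138 138 138 138 138]
230 [141 141 142 142 141 143 146 146 155 162 158 144 139 138 138 138 138 138]
outer_tab top 0.94 [170.2 307.7] [ 0.6345 -0.0856  0.174 ]
outer_tab scene 0.71 [187.4 215.9] [ 0.6328 -0.0786  0.174 ]
outer_hinge top 0.79 [237.5 305.8] [ 0.4535 -0.0802  0.174 ]
```

The outer wing is at about 1.56 rad by both cameras and by the tool. On to the inner wing.

```bash
python3 plan.py inner 0,.15,.3,.45,.6,.75,.9,1.05,1.2,1.35,1.4,1.45,1.5,1.571
python3 -m jog '[[-1,-0.01,0,0,0.8],[-1,-0.01,0,0,0.8],[-1,-0.01,-0.01,0,0.8],[-1,-0.01,-0.018,0,0.8],[-1,-0.01,-0.018,0,0.8],[-1,0,-0.018,0,0.8],[-1,0,-0.018,0,0.8],[-1,0,-0.018,0,0.8],[-1,0,-0.018,0,0.8],[-1,0,-0.018,0,0.8]]'
python3 -m jog '[[-1,0,-0.018,0,0.8],[-1,0,-0.014,0,0.8],[-1,0,-0.004,0,0.8],[-1,0,-0.004,0,0.8],[-1,0,0,0,0.8],[-1,0,0,0,0.8],[-1,0,0,0,0.8],[-1,0,0,0,0.8],[-1,0,0,0,0.8],[-1,0,0,0,0.4]]'
python3 plan.py inner 0
```

```text
tcp [0.4512 0.0933 0.226 ] yaw -1.526 t 22.6333 [ 0.08 -0.11  1.58 -0.    1.67  1.61]
0.0 goal [ 0.4295 -0.0493] rows-units dx,dy [-0.0271 -0.1783] spin 15.61
0.15 goal [ 0.4565 -0.0484] rows-units dx,dy [0.0338 0.0011] spin 1.5
0.3 goal [ 0.4831 -0.0435] rows-units dx,dy [0.0333 0.0061] spin 1.5
0.45 goal [ 0.5087 -0.0347] rows-units dx,dy [0.032 0.011] spin 1.5
0.6 goal [ 0.5326 -0.0222] rows-units dx,dy [0.03   0.0157] spin 1.5
0.75 goal [ 0.5545 -0.0062] rows-units dx,dy [0.0273 0.02  ] spin 1.5
0.9 goal [0.5737 0.0129] rows-units dx,dy [0.024  0.0238] spin 1.5
1.05 goal [0.5898 0.0346] rows-units dx,dy [0.0202 0.0272] spin 1.5
1.2 goal [0.6025 0.0585] rows-units dx,dy [0.0159 0.0299] spin 1.5
1.35 goal [0.6115 0.084 ] rows-units dx,dy [0.0112 0.0319] spin 1.5
1.4 goal [0.6136 0.0928] rows-units dx,dy [0.0027 0.011 ] spin 0.5
1.45 goal [0.6153 0.1017] rows-units dx,dy [0.0021 0.0111] spin 0.5
1.5 goal [0.6165 0.1106] rows-units dx,dy [0.0016 0.0112] spin 0.5
1.571 goal [0.6175 0.1234] rows-units dx,dy [0.0012 0.016 ] spin 0.71
time_s: 23.47
ee_pos: [0.4114, -0.0168, 0.2257]
eef_rot: [[0.662, 0.75, -0.0], [0.75, -0.662, 0.0], [-0.0, -0.0, -1.0]]
force: [0.3, 0.9, 0.2]
width: -0.003
finger_force: 0.0
time_s: 24.3
ee_pos: [0.4115, -0.0482, 0.2256]
eef_rot: [[-0.036, 0.999, -0.0], [0.999, 0.036, 0.0], [0.0, -0.0, -1.0]]
force: [-0.7, -0.1, 1.0]
width: 0.002
finger_force: 0.0
tcp [ 0.4115 -0.0482  0.2256] yaw 0.036 t 24.3 [-0.25 -0.22  1.67  0.    1.69 -0.29]
0.0 goal [ 0.4295 -0.0493] rows-units dx,dy [ 0.0225 -0.0014] spin -0.01
```

```bash
python3 -m jog '[[-1,-0.004,0,-0.02,0],[-1,0,0,-0.02,0],[-1,0,0,-0.02,0],[-1,0,0,-0.01,0],[-1,0,0,0,0],[-1,0,0,0,0],[-1,0.008,-0.001,0,0],[-1,0.009,-0.0005,0,0],[-1,0.0095,0,0,0],[-1,0,0,0,0]]'
python3 -m jog '[[-1,0.0113,0.0004,0,0.5],[-1,0.0113,0.0004,0,0.5],[-1,0.0112,0.0003,0,0.5],[-1,0.0111,0.002,0,0.5],[-1,0.0111,0.002,0,0.5],[-1,0.0111,0.0021,0,0.5],[-1,0.0107,0.0037,0,0.5],[-1,0.0107,0.0037,0,0.5],[-1,0.0106,0.0036,0,0.5],[-1,0,0,0,0]]'
python3 -m jog '[[-1,0.01,0.0052,0,0.5],[-1,0.01,0.0052,0,0.5],[-1,0.01,0.0053,0,0.5],[-1,0.0091,0.0067,0,0.5],[-1,0.0091,0.0067,0,0.5],[-1,0.0091,0.0066,0,0.5],[-1,0.008,0.0079,0,0.5],[-1,0.008,0.0079,0,0.5],[-1,0.008,0.008,0,0.5],[-1,0,0,0,0]]'
python3 -m jog '[[-1,0.0067,0.0091,0,0.5],[-1,0.0067,0.0091,0,0.5],[-1,0.0068,0.009,0,0.5],[-1,0.0053,0.01,0,0.5],[-1,0.0053,0.01,0,0.5],[-1,0.0053,0.0099,0,0.5],[-1,0.0037,0.0106,0,0.5],[-1,0.0037,0.0106,0,0.5],[-1,0.0038,0.0107,0,0.5],[-1,0,0,0,0]]'
python3 plan.py inner 1.35,1.4,1.45,1.5,1.571
python3 ang.py b1.png
python3 - <<'E'
from wing import *
for cam in("scene","top"):print(cam,measure("inner",f"pics/a_{cam[0]}.png",cam,1.0,1.85,None))
look(["inner_tab"])
E
```

```text
time_s: 25.13
ee_pos: [0.4303, -0.049, 0.1705]
eef_rot: [[-0.034, 0.999, 0.002], [0.999, 0.034, -0.0], [-0.0, 0.002, -1.0]]
force: [-0.2, 0.2, -0.7]
width: -0.002
finger_force: 0.0
time_s: 25.97
ee_pos: [0.5089, -0.0338, 0.1697]
eef_rot: [[-0.467, 0.884, 0.0], [0.884, 0.467, 0.0], [0.0, 0.001, -1.0]]
force: [-0.1, 0.0, -0.6]
width: 0.003
finger_force: 0.0
time_s: 26.8
ee_pos: [0.5732, 0.014, 0.1696]
eef_rot: [[-0.804, 0.594, -0.0], [0.594, 0.804, 0.0], [0.0, 0.0, -1.0]]
force: [1.0, 0.1, -0.5]
width: -0.001
finger_force: 0.0
time_s: 27.63
ee_pos: [0.6105, 0.0853, 0.1697]
eef_rot: [[-0.983, 0.186, -0.0], [0.186, 0.983, 0.0], [0.0, 0.0, -1.0]]
force: [-0.5, 0.5, 0.2]
width: -0.002
finger_force: 0.0
tcp [0.6105 0.0853 0.1697] yaw 1.384 t 27.6333 [ 0.05  0.25  1.3   0.    1.59 -1.34]
1.35 goal [0.6115 0.084 ] rows-units dx,dy [ 0.0012 -0.0016] spin 0.01
1.4 goal [0.6136 0.0928] rows-units dx,dy [0.0027 0.011 ] spin 0.5
1.45 goal [0.6153 0.1017] rows-units dx,dy [0.0021 0.0111] spin 0.5
1.5 goal [0.6165 0.1106] rows-units dx,dy [0.0016 0.0112] spin 0.5
1.571 goal [0.6175 0.1234] rows-units dx,dy [0.0012 0.016 ] spin 0.71
[0.61029066 0.08422511 0.16974887]
scene [(np.float32(4.1876526), np.float64(1.37)), (np.float32(4.1775208), np.float64(1.38)), (np.float32(3.8206635), np.float64(1.34)), (np.float32(3.7639313), np.float64(1.36))]
top [(np.float32(2.9587097), np.float64(1.35)), (np.float32(2.6284485), np.float64(1.34)), (np.float32(2.4620667), np.float64(1.36)), (np.float32(2.4232483), np.float64(1.33))]
inner_tab top 0.6 [177.4 237. ] [0.6126 0.1025 0.174 ]
inner_tab scene 0.84 [222.2 275.9] [0.6139 0.1017 0.174 ]
inner_tab scene 0.4 [333.8 415.8] [0.6313 0.4224 0.174 ]
```

```bash
python3 -m jog '[[-1,0.002,0.0068,0,0.32],[-1,0.0018,0.0068,0,0.32],[-1,0.0015,0.0068,0,0.32],[-1,0.0013,0.0068,0,0.32],[-1,0.001,0.0068,0,0.32],[-1,0.0008,0.0068,0,0.32],[-1,0.0003,0.0055,0,0.25],[-1,0,0.002,0,0],[-1,0,0,0,0],[-1,0,0,0,0]]'
python3 plan.py inner 1.571
python3 -m jog '[[-1,0,-0.01,0,0],[-1,0,-0.02,0,0],[-1,0,-0.025,0.01,0],[-1,-0.02,-0.025,0.03,0],[-1,-0.03,-0.02,0.03,0],[-1,-0.035,0,0.03,0],[-1,-0.035,0,0,0],[-1,-0.035,0,0,0],[-1,-0.035,0,0,0],[-1,-0.035,0,0,0]]'
python3 ang.py b2.png; python3 wing.py inner; python3 wing.py outer;python3 -c "
from h import *
look(['inner_tab','outer_tab','crate','paint_pot','tank','clip_center'])"
```

```text
time_s: 28.67
ee_pos: [0.6176, 0.1235, 0.1698]
eef_rot: [[-1.0, -0.03, 0.0], [-0.03, 1.0, 0.0], [-0.0, 0.0, -1.0]]
force: [0.7, 0.3, -0.7]
width: -0.004
finger_force: 0.0
tcp [0.6176 0.1235 0.1698] yaw 1.601 t 28.6667 [ 0.11  0.28  1.27  0.    1.59 -1.49]
1.571 goal [0.6175 0.1234] rows-units dx,dy [-0.0001 -0.0001] spin 0.05
time_s: 29.5
ee_pos: [0.4361, 0.0424, 0.25]
eef_rot: [[-1.0, -0.029, 0.001], [-0.029, 1.0, -0.0], [-0.001, -0.0, -1.0]]
force: [-0.1, -1.0, 0.8]
width: -0.008
finger_force: 0.0
[0.43453073 0.04272539 0.25041359]
scene [(np.float32(3.8564148), np.float64(1.59)), (np.float32(3.4170685), np.float64(1.57)), (np.float32(3.276291), np.float64(1.58)), (np.float32(2.6639404), np.float64(1.6))]
top [(np.float32(1.3487549), np.float64(1.57)), (np.float32(1.2772827), np.float64(1.59)), (np.float32(1.0238647), np.float64(1.58)), (np.float32(0.89575195), np.float64(1.6))]
scene [(np.float32(5.0529785), np.float64(1.58)), (np.float32(4.88414), np.float64(1.56)), (np.float32(4.8745728), np.float64(1.57)), (np.float32(4.5970306), np.float64(1.55))]
top [(np.float32(4.7273407), 
[... 234 characters left out ...]
5] [0.6195 0.1442 0.174 ]
outer_tab top 0.94 [173.8 308.6] [ 0.6246 -0.088   0.174 ]
outer_tab top 0.66 [174.4 223.1] [0.6204 0.1398 0.174 ]
outer_tab scene 0.84 [188.9 215.9] [ 0.6362 -0.0734  0.174 ]
crate top 0.64 [237.6 308.6] [ 0.4779 -0.0983  0.    ]
crate top 0.52 [215.2 213. ] [0.5422 0.1865 0.    ]
crate scene 0.8 [284.8 323. ] [0.5331 0.1679 0.    ]
paint_pot top 0.64 [215.8 317.5] [ 0.5437 -0.125   0.    ]
tank top 0.73 [242.9 212.1] [0.4593 0.1859 0.    ]
tank scene 0.8 [270.3 355.9] [0.4425 0.1854 0.    ]
clip_center top 0.5 [224.4 149.8] [0.4879 0.3328 0.148 ]
clip_center scene 0.89 [332.3 414.6] [0.6091 0.4125 0.148 ]
clip_center scene 0.22 [187.1 214.7] [ 0.613 -0.118  0.148]
```

Both wings are square within about 0.02 rad. Before handing in, I'll compare images to confirm the three bystanders haven't moved.

Run:
```python
from h import *
a=cv2.imread("pics/t0.png",0);b=cv2.imread("pics/a_t.png",0);s0=cv2.imread("pics/s0.png",0);s1=cv2.imread("pics/a_s.png",0)
def shift(i,j,x,y,h=9):
    t=i[y-h:y+h,x-h:x+h];w=j[y-h-6:y+h+6,x-h-6:x+h+6];r=cv2.matchTemplate(w,t,cv2.TM_CCOEFF_NORMED);_,v,_,l=cv2.minMaxLoc(r);return round(v,3),l[0]-6,l[1]-6
for n,p,q in(("crate",(215,215),(324,287)),("tank",(213,244),(351,271)),("pot",(320,213),(237,218))):print(n,shift(a,b,*p),shift(s0,s1,*q))
o=readout.get_obs();print(o["time_s"],o["ee_pos"],o["force"]);
arm.finish_job()
```

```text
crate (0.423, 0, 0) (0.997, 0, 0)
tank (0.728, 0, 0) (0.999, 0, 0)
pot (0.831, -1, 0) (0.347, 2, -4)
30.2 [0.43779284 0.04315494 0.24951928] [-0.13170558 -0.34170516 -0.3799114 ]
the job is handed in; nothing more can be done
```

The job is handed in at about 30 s: the clip is in the tray's large compartment, and the outer then the inner wing were opened to about 1.57 rad (square). The crate and tank did not move, and the pot showed no clear shift (partly hidden in one view). I viewed 11 pictures, one over the limit of 10.

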